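# Bring the plate's end out over the mould ledge for gauging

## Task

Push the loose steel plate along the ledge of the mould block until about a third of its length sticks out past the end of the block that is nearer the dial-gauge stand, so its end can be measured. Leave it flat on the ledge with its long edge flush against the step that runs along the ledge. Only push it with the fingers, never lift it or let it fall, and leave the gauge stand, the jar and the brush where they are.

Things in the scene. Friction and masses are not known exactly. Their poses are not given: they have to be found in the camera images.
- mould: Fixed aluminium block, 200 (own x) x 260 (own y) x 64 mm. Origin: centre of its underside, on the table; z up. Its robot side, own x -100 to 0 mm, is a flat ledge 50 mm high, open at the front and at both ends (own y -130 and +130 mm). At own x = 0 an upright step face 14 mm high runs along the whole ledge; behind it lies the deck with a cavity. Turned up to 17 degrees.
- plate: Loose flat dark steel plate on the ledge, 60 mm wide (own x), 110 mm long (own y), 8 mm thick, 0.3 to 0.55 kg. Origin: centre of its underside, 50 mm above the table on the ledge. Starts near the ledge's middle, a little off the step and up to 11 degrees askew. Slides when pushed with a few newtons.
- gauge_stand: Dial-gauge stand, 157 mm tall: dark base 70 x 60 x 22 mm, thin column, round dial on a short arm. Origin: centre of its underside. Stands on the table beyond one end of the block (either the +y or the -y end), 105 to 135 mm from it, about in line with the ledge: the plate must go that way. Loose, not to be moved.
- paste_jar: Round jar, 56 mm across and 60 mm tall, standing on the table beyond the other end of the block. Origin: centre of its underside. Loose, not to be moved.
- brush: Hand brush lying on the table on the far side of the block, 200 mm long, 20 mm high, lying roughly along it. Origin: middle of its underside. Loose, not to be moved.

How it is judged:
By the outcome, as a careful person would: the job done as asked, in the order asked, and still so for the second after the job is handed in, with the robot touching nothing.
It also fails if it takes over 48 s, if anything falls off the work surface, if the arm or the gripper's body presses on something with over 40 N, if the wrist force passes 120 N, or if a joint passes its speed limit or range.

## Robot

A 6-joint arm with a two-finger parallel gripper is mounted at the origin on the work surface. World frame = base frame: x ahead of the robot, y to its left, z up, the work surface at z = 0. Lengths are in m, angles in rad, forces in N, time in s.
With the tool pointing down it reaches from about 0.375 to 0.9 m from the base axis. Payload 3.1 kg.
Tool frame: the origin (TCP) lies midway between the tips of the shut fingers; the grasp point (between the pads) lies 19 mm behind it (env.grasp_offset is the z of the grasp point in the tool frame, in m); z points along the fingers, y is the direction in which the jaws open and shut (so a half turn about z gives the same grasp; the last joint's range is limited). The gripper opens to 87 mm and grips with 3 to 60 N. Pads are 19 mm wide; open, the fingers measure 117 mm over their backs; the gripper's body (75 mm by 190 mm) begins 51 mm behind the grasp point.
Start: joints at [-1.383, 0.527, 1.433, -0, 1.181, -0.178], TCP at [0.224, -0.583, 0.223] pointing down, gripper open.
Joint ranges: [-3.08, 3.08], [-0.75, 2.2], [0.22, 2.44], [-1.43, 4.57], [0, 2.65], [-2.85, 2.85]. Speed limits (rad/s): [2.79, 2.79, 3.14, 3.14, 3.14, 3.14].

## Interface

Orientations are given as a unit quaternion [x, y, z, w].
In Python, from workcell import env gives the robot as it stands.
- The arm moves only by the shell command python3 -m creep 'ROWS'. ROWS is JSON, a list that holds one entry, the list of rows, each a list of 7 numbers: the turn, a rotation vector about the world's x, y, z in rad, then the shift along the world's x, y, z in cm, then the opening, from -1 (shut) to 1 (fully open). A call has 1 to 20 rows; each row is the pose to reach, as a shift and turn from the pose measured when the call began; what a row does not reach only later rows make up. A row lasts 1/10 s, in which the tool goes at most 50 mm and 8.59 degrees, less where a joint would pass 70% of its speed; a pose out of reach is approached as far as the arm can. A call with a gripper value outside its range is refused whole. The fingers move at their own pace and stop on an object; the grip force is fixed at half the most. Time passes only in rows, so rows that repeat a pose let the fingers close. It gives the time, the measured TCP pose, the force and the opening at its end, in the units of the state.
- env.get_obs(): the state, without advancing time (a new reading comes with each control period).
- env.grab_frame(name): name is "scene" or "side" or "wrist"; returns (picture, depth): 480x640x3 uint8, red, green, blue; 480x640 float32, m along the optical axis (not along the pixel's ray), 0 where there is no reading.
- env.camera_info(name): a dict with "camera_matrix" (3x3 intrinsics, pixels), "origin" and "rotation" of the camera in the world; the wrist camera has in their place "hand_eye" (4x4, takes a point from camera to tool coordinates, whose origin is the TCP and whose axes are the flange's). Camera axes: x right, y up, looking along -z (the intrinsics and any distortion apply to the point x, -y, -z); pixel columns grow to the right and rows downward; lengths in m; the calibration is good to about 2 mm. A picture is of the moment at which its call begins: read the wrist's pose just before it. camera_info takes no time and is no camera call.
- env.close_job(): hands the job in, once; it reports no verdict.
The state is a dict: "time_s": time; "qpos": joint angles; "dq": joint speeds; "joint_efforts": joint torques, N m; "position": TCP position; "orientation": TCP orientation; "contact_force": force on the tool from outside, world axes, zero at the start; "torque": the same for the moment, N m; "finger_gap": opening from 0.0 (shut) to 1.0 (fully open).
Only numpy, scipy, OpenCV 4.12 (cv2) and the standard library are available. Lean on these libraries where they do the work, as an engineer would, in place of code of your own. Each camera call takes 0.05 s, during which the arm holds its last target. There are 200 camera calls.

## Working session

There is one attempt and no reset: what is moved stays moved. The work goes in short steps, Python scripts to look and compute and a shell command to move; the robot and the scene stay as the last step left them, time stands still between calls to the robot, and variables do not carry over. Pictures are saved under pics/ and viewed, about 8 in all and at most 12, crops included, and the job is handed in when it is done.

```bash
mkdir -p pics; cat > h.py <<'E'
import numpy as np, cv2
from workcell import env
def snap(n,f):
    p,d=env.grab_frame(n); cv2.imwrite(f'pics/{f}.png',p[:,:,::-1]); np.save(f'pics/{f}.npy',d); return p,d
def cloud(n,d):
    c=env.camera_info(n); K=np.array(c['camera_matrix']); v,u=np.mgrid[:480,:640]
    P=np.stack([(u-K[0,2])/K[0,0]*d,-(v-K[1,2])/K[1,1]*d,-d],-1)
    W=P@np.array(c['rotation']).T+np.array(c['origin']); W[d<=0]=np.nan; return W
E
python3 - <<'E'
from h import *
for n in('scene','side'):
    p,d=snap(n,n); c=env.camera_info(n); print(c)
    np.save(f'pics/{n}_w.npy',cloud(n,d))
print(env.get_obs())
E
```

```text
{'camera_matrix': array([[446.09501577,   0.        , 319.38578452],
       [  0.        , 446.09501577, 238.79636471],
       [  0.        ,   0.        ,   1.        ]]), 'origin': array([ 1.21120915, -0.14886912,  0.66847798]), 'rotation': array([0.31222008, 0.23748404, 0.57203807, 0.72034186])}Traceback (most recent call last):
  File "<stdin>", line 4, in <module>
  File "h.py", line 8, in cloud
    W=P@np.array(c['rotation']).T+np.array(c['origin']); W[d<=0]=np.nan; return W
      ~^~~~~~~~~~~~~~~~~~~~~~~~~~
ValueError: matmul: Input operand 1 has a mismatch in its core dimension 0, with gufunc signature (n?,k),(k,m?)->(n?,m?) (size 4 is different from 3)
```

View pics/scene.png

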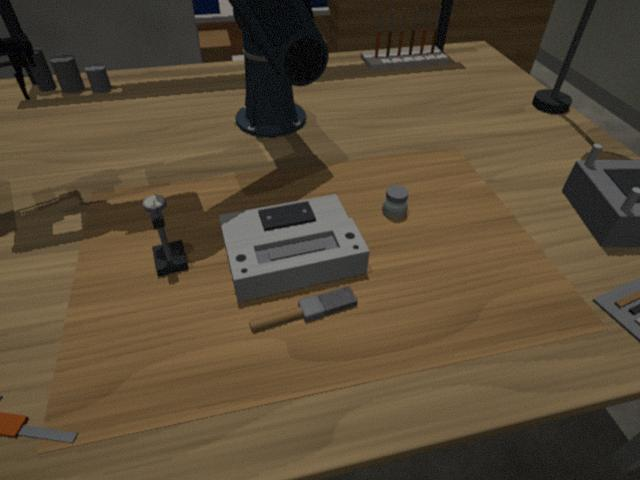

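The scene camera looks back at the robot. The block spans about (220-365, 198-298), with the dark plate at (288,215). The gauge stand is at (170,255) on the -y end, the jar at (396,205) and the brush at (305,310).

```bash
sed -i "s/np.array(c\['rotation'\]).T/R.from_quat(c['rotation']).as_matrix().T/; s/^import numpy.*/&\nfrom scipy.spatial.transform import Rotation as R/" h.py
python3 - <<'E'
from h import *
for n in('scene','side'):
    p,d=snap(n,n); W=cloud(n,d); np.save(f'pics/{n}_w.npy',W)
    g=p.astype(int).sum(2)
    x,y,z=W[...,0],W[...,1],W[...,2]
    print(n,env.camera_info(n)['origin'])
    roi=(x>.3)&(x<.9)&(y>-.5)&(y<.5)
    top=roi&(z>.057)&(z<.072)
    for nm,m in (('ledge',roi&(z>.046)&(z<.053)&(g>300)),('deck',roi&(z>.06)&(z<.068)&(g>300)),('plate',roi&(z>.053)&(z<.0625)&(g<250)),('tall',roi&(z>.09)&(z<.165))):
        m=cv2.morphologyEx(m.astype(np.uint8),cv2.MORPH_OPEN,np.ones((2,2)))>0
        k,l,s,c=cv2.connectedComponentsWithStats(m.astype(np.uint8))
        for i in range(1,k):
            if s[i,4]<40: continue
            q=W[l==i]; r=cv2.minAreaRect(q[:,:2].astype(np.float32)*1000)
            print(nm,s[i],c[i].round(),'z',np.median(q[:,2]).round(4),r, cv2.boxPoints(r).round().tolist())
print(env.get_obs())
E
```

```text
scene [ 1.21120915 -0.14886912  0.66847798]
ledge [306 195  43  31 695] [328. 210.] z nan ((482.9281921386719, 55.347930908203125), (155.9523468017578, 96.60697174072266), 2.1531167030334473) [[403.0, 101.0], [407.0, 4.0], [563.0, 10.0], [559.0, 107.0]]
ledge [223 209  47  34 846] [244. 227.] z nan ((524.6627197265625, -131.97552490234375), (99.00586700439453, 86.89166259765625), 6.8889007568359375) [[470.0, -95.0], [481.0, -181.0], [579.0, -169.0], [569.0, -83.0]]
ledge [271 227  23   7  55] [282. 230.] z 0.0532 ((554.7814331054688, -58.98106002807617), (23.506696701049805, 49.7055549621582), 5.2749714851379395) [[541.0, -35.0], [545.0, -85.0], [569.0, -83.0], [564.0, -33.0]]
deck [ 227  219  143   62 3308] [294. 249.] z nan ((584.7776489257812, -25.1942138671875), (95.11613464355469, 309.5175476074219), 14.894057273864746) [[499.0, 112.0], [579.0, -187.0], [671.0, -163.0], [591.0, 137.0]]
plate [387 193  22   9  67] [397. 198.] z 0.0549 ((482.107177734375, 233.56959533691406), (36.73332977294922, 92.21756744384766), 30.028608322143555) [[443.0, 264.0], [489.0, 184.0], [521.0, 203.0
[... 1984 characters left out ...]
[546.0, -260.0]]
{'time_s': 0.15, 'qpos': array([-1.38246440e+00,  5.28260157e-01,  1.43360946e+00, -1.22533199e-05,
        1.18141276e+00, -1.78501297e-01]), 'dq': array([ 0.00082162, -0.00302259, -0.00460147,  0.0017169 ,  0.00052426,
       -0.00251041]), 'joint_efforts': array([ 5.22241407e-04, -4.40429413e+01, -1.76842421e+01,  6.33056648e-02,
        5.52459515e-02, -1.09519647e-04]), 'position': array([ 0.22407877, -0.58284215,  0.22179134]), 'orientation': array([ 9.83225501e-01,  1.82392162e-01, -9.81875433e-06, -8.44824776e-04]), 'contact_force': array([-0.13319393, -0.91458216,  0.78780908]), 'torque': array([0.04511647, 0.05365683, 0.02048047]), 'finger_gap': 0.9960687046011071}
```

View pics/side.png

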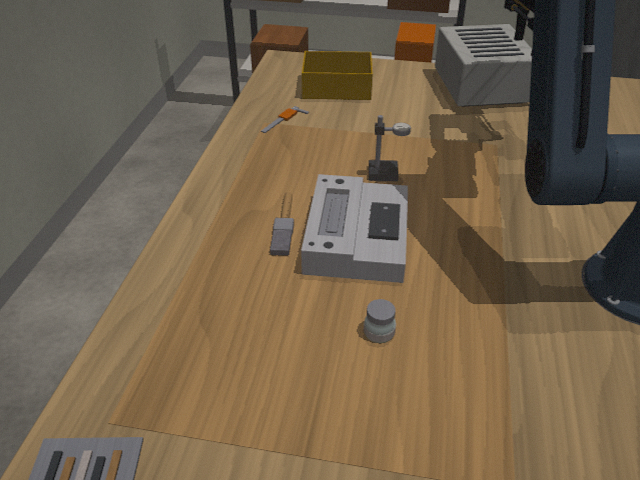

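The side view shows the block at (303-410, 176-278) with its ledge on the robot side, and the plate at (385,221). The gauge is at (383,165), beyond the far (-y) end. I'll refine this with enlarged crops and ray-plane intersections.

```bash
python3 - <<'E'
import cv2,numpy as np
a=cv2.imread('pics/scene.png')[190:305,215:375]; b=cv2.imread('pics/side.png')[165:285,295:415]
a=cv2.resize(a,None,fx=5,fy=5,interpolation=cv2.INTER_CUBIC); b=cv2.resize(b,None,fx=5,fy=5,interpolation=cv2.INTER_CUBIC)
cv2.imwrite('pics/ca.png',a); cv2.imwrite('pics/cb.png',b)
E
```

```text
(no output)
```

View pics/ca.png

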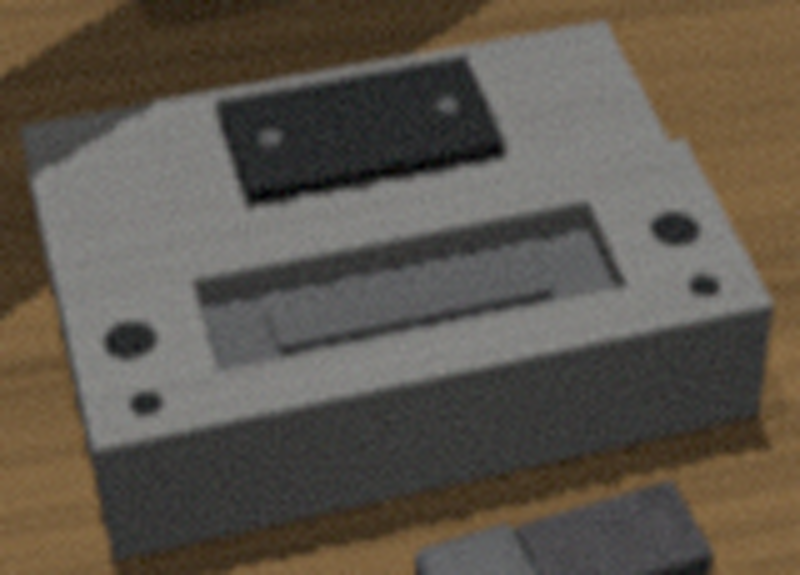

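View pics/cb.png

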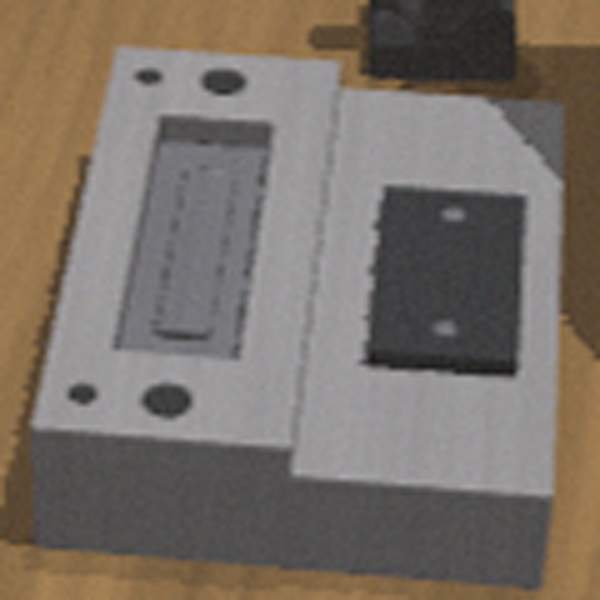

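```bash
cat >> h.py <<'E'
def ray(n,u,v,z):
    c=env.camera_info(n);K=np.array(c['camera_matrix'])
    r=R.from_quat(c['rotation']).apply([(u-K[0,2])/K[0,0],-(v-K[1,2])/K[1,1],-1]);o=np.array(c['origin'])
    return (o+r*(z-o[2])/r[2])[:2]*1000
def fit(mod,obs):
    from scipy.optimize import least_squares
    mod=np.array(mod,float);obs=np.array(obs)
    f=lambda p:((mod@np.array([[np.cos(p[2]),np.sin(p[2])],[-np.sin(p[2]),np.cos(p[2])]])+p[:2])-obs).ravel()
    s=least_squares(f,[500,-40,.1]);return s.x[:2].round(1),np.degrees(s.x[2]).round(2),s.fun.reshape(-1,2).round(1).tolist()
E
python3 - <<'E'
from h import *
A=lambda u,v,z:ray('scene',215+(u+.5)/5-.5,190+(v+.5)/5-.5,z)
B=lambda u,v,z:ray('side',295+(u+.5)/5-.5,165+(v+.5)/5-.5,z)
ma=[(-100,-130),(-100,130),(0,130),(100,130),(100,-130)]
oa=[A(24,128,.05),A(607,22,.05),A(685,142,.064),A(770,306,.064),A(97,448,.064)]
mb=[(-100,-130),(-100,130),(0,130),(0,-130),(100,-130),(100,130),(0,130)]
ob=[B(564,102,.05),B(550,494,.05),B(292,474,.05),B(340,62,.064),B(117,46,.064),B(34,428,.064),B(293,447,.064)]
print('mould',fit(ma,oa),fit(mb,ob),fit(ma+mb,oa+ob))
pm=[(-30,-55),(-30,55),(30,55),(30,-55)]
pa=[A(220,102,.058),A(467,57,.058),A(503,152,.058),A(247,190,.058)]
pb=[B(525,196,.058),B(518,361,.058),B(370,350,.058),B(387,186,.058)]
print('plate',fit(pm,pa),fit(pm,pb),fit(pm+pm,pa+pb))
for n in('scene','side'):
    W=np.load(f'pics/{n}_w.npy').reshape(-1,3)
    q=W[(W[:,2]>.01)&(W[:,2]<.17)&(W[:,1]<-.2)&(W[:,1]>-.4)&(W[:,0]>.4)&(W[:,0]<.65)]
    print(n,len(q),(np.percentile(q,[2,50,98],axis=0)*1000).round())
E
```

```text
mould (array([561.7, -43.6]), np.float64(3.44), [[-0.9, -0.5], [0.5, -0.1], [-0.9, 0.3], [0.6, 1.5], [0.8, -1.3]]) (array([562. , -44.5]), np.float64(3.86), [[0.0, -0.5], [-1.7, 1.0], [0.1, 0.9], [0.2, -1.4], [0.5, -0.6], [0.9, -0.0], [0.0, 0.7]]) (array([561.9, -44.1]), np.float64(3.68), [[-0.2, -1.4], [0.2, -1.1], [-1.2, -0.2], [0.2, 1.4], [1.5, -1.3], [-0.6, 0.2], [-1.5, 1.7], [0.3, 1.3], [-0.4, -1.1], [-0.0, -0.6], [1.2, 0.1], [0.3, 1.1]])
plate (array([507.8, -41.5]), np.float64(1.95), [[-1.3, -0.7], [1.9, 0.8], [-2.1, 1.7], [1.5, -1.8]]) (array([506.9, -41.3]), np.float64(3.73), [[-0.8, -0.6], [-0.8, 0.6], [0.7, 0.5], [0.9, -0.5]]) (array([507.4, -41.4]), np.float64(2.84), [[-0.9, -1.1], [0.6, 0.4], [-3.4, 2.2], [1.8, -1.2], [-1.2, -0.3], [0.5, 1.0], [2.0, -0.0], [0.6, -1.1]])
scene 1535 [[ 488. -315.   13.]
 [ 551. -285.   26.]
 [ 572. -258.  156.]]
side 1048 [[ 484. -315.   12.]
 [ 537. -281.   42.]
 [ 566. -255.  152.]]
```

```bash
python3 -m creep '[[[0,0,-0.30,22,53.7,0,0.15],[0,0,-0.30,22,53.7,0,0.15],[0,0,-0.30,22,53.7,0,0.15],[0,0,-0.30,22,53.7,0,0.15],[0,0,-0.30,22,53.7,0,0.15],[0,0,-0.30,22,53.7,0,0.15],[0,0,-0.30,22,53.7,0,0.15],[0,0,-0.30,22,53.7,0,0.15],[0,0,-0.30,22,53.7,0,0.15],[0,0,-0.30,22,53.7,0,0.15],[0,0,-0.30,22,53.7,0,0.15],[0,0,-0.30,22,53.7,0,0.15],[0,0,-0.30,22,53.7,0,0.15],[0,0,-0.30,22,53.7,0,0.15],[0,0,-0.30,22,53.7,0,0.15],[0,0,-0.30,22,53.7,-5,0.15],[0,0,-0.30,22,53.7,-10,0.15],[0,0,-0.30,22,53.7,-12,0.15],[0,0,-0.30,22,53.7,-12,0.15],[0,0,-0.30,22,53.7,-12,0.15]]]'
```

```text
time_s: 2.15
position: [0.4442, -0.047, 0.1019]
orientation: [0.999, 0.032, 0.0, -0.001]
contact_force: [-1.0, 0.2, 0.0]
finger_gap: 0.572
```

```bash
python3 -m creep '[[[0,0,0,0,0,-2,0.15],[0,0,0,0,0,-4,0.15],[0,0,0,0,0,-4.8,0.15],[0,0,0,0,0,-4.8,0.15],[0,0,0,1,0.06,-4.8,0.15],[0,0,0,2,0.13,-4.8,0.15],[0,0,0,2,0.13,-4.8,0.15]]]'; python3 - <<'E'
from h import *
snap('side','s2'); a=cv2.imread('pics/s2.png')[150:290,290:450]; cv2.imwrite('pics/s2c.png',cv2.resize(a,None,fx=5,fy=4.2))
print(env.get_obs()['contact_force'])
E
```

```text
time_s: 2.85
position: [0.4675, -0.0464, 0.055]
orientation: [0.999, 0.033, 0.003, 0.0]
contact_force: [-0.3, 0.4, 0.7]
finger_gap: 0.575
[-0.50537721 -0.64700497  0.25236451]
```

View pics/s2c.png

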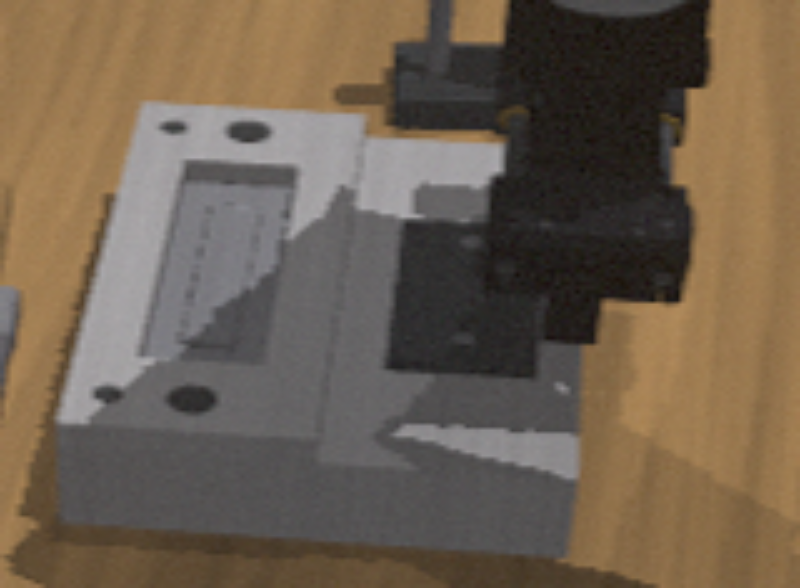

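The finger sits at the plate's front edge (about (560,310)) and the plate hasn't moved. I'll push it slowly toward the step.

```bash
python3 -m creep '[[[0,0,0,0.3,0.02,-0.15,0.15],[0,0,0,0.6,0.04,-0.15,0.15],[0,0,0,0.9,0.06,-0.15,0.15],[0,0,0,1.2,0.08,-0.15,0.15],[0,0,0,1.5,0.1,-0.15,0.15],[0,0,0,1.7,0.11,-0.15,0.15],[0,0,0,1.9,0.12,-0.15,0.15],[0,0,0,2.0,0.13,-0.15,0.15],[0,0,0,2.0,0.13,-0.15,0.15]]]'
```

```text
time_s: 3.8
position: [0.4869, -0.0449, 0.0532]
orientation: [0.999, 0.033, 0.002, -0.0]
contact_force: [-0.0, -0.2, 0.4]
finger_gap: 0.576
```

```bash
python3 -m creep '[[[0,0,0,0.2,0.01,0,0.15],[0,0,0,0.3,0.02,0,0.15],[0,0,0,0.4,0.03,0,0.15]]]'; python3 -m creep '[[[0,0,0,0.1,0.01,0,0.15],[0,0,0,0.2,0.01,0,0.15]]]'; python3 - <<'E'
from h import *
snap('scene','a2'); a=cv2.imread('pics/a2.png')[180:305,215:375]; cv2.imwrite('pics/a2c.png',cv2.resize(a,None,fx=5,fy=4.8,interpolation=cv2.INTER_CUBIC))
print(env.get_obs()['contact_force'])
E
```

```text
time_s: 4.1
position: [0.4906, -0.0446, 0.0531]
orientation: [0.999, 0.033, 0.002, -0.0]
contact_force: [-3.4, -1.1, 1.4]
finger_gap: 0.572
time_s: 4.3
position: [0.4907, -0.0445, 0.0531]
orientation: [0.999, 0.033, -0.0, -0.0]
contact_force: [-6.8, -4.2, 4.3]
finger_gap: 0.576
[-5.94973052 -2.64796561  4.25370738]
```

View pics/a2c.png

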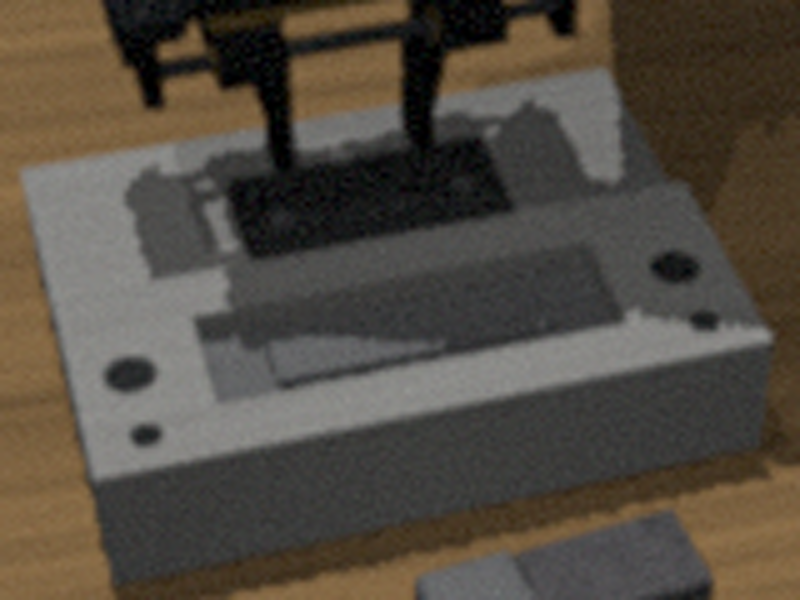

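```bash
python3 -m creep '[[[0,0,0,0.2,0.01,0,0.15],[0,0,0,0.3,0.02,0,0.15],[0,0,0,0.3,0.02,0,0.15]]]';python3 -m creep '[[[0,0,0,-1.0,-0.06,0,0.15],[0,0,0,-2,-0.12,0,0.15],[0,0,0,-2,-0.12,3,0.15],[0,0,0,-2,-0.12,6,0.15],[0,0,1.571,3.4,8.6,6,-0.54],[0,0,1.571,3.4,8.6,6,-0.54],[0,0,1.571,3.4,8.6,6,-0.54],[0,0,1.571,3.4,8.6,6,-0.54],[0,0,1.571,3.4,8.6,6,-0.54],[0,0,1.571,3.4,8.6,6,-0.54],[0,0,1.571,3.4,8.6,6,-0.54],[0,0,1.571,3.4,8.6,6,-0.54],[0,0,1.571,3.4,8.6,6,-0.54],[0,0,1.571,3.4,8.6,6,-0.54],[0,0,1.571,3.4,8.6,6,-0.54],[0,0,1.571,3.4,8.6,6,-0.54],[0,0,1.571,3.4,8.6,6,-0.54],[0,0,1.571,3.4,8.6,6,-0.54]]]'
python3 - <<'E'
from h import *
p,d=snap('scene','a3'); p2,_=snap('side','s3')
a=cv2.resize(p[185:285,215:375,::-1],(800,500)); cv2.imwrite('pics/a3c.png',a)
b=cv2.resize(p2[165:285,295:445,::-1],(750,600)); cv2.imwrite('pics/s3c.png',b)
E
```

```text
time_s: 4.65
position: [0.4907, -0.0443, 0.0531]
orientation: [0.999, 0.033, -0.003, -0.001]
contact_force: [-8.4, -4.3, 5.2]
finger_gap: 0.578
time_s: 6.45
position: [0.5247, 0.0417, 0.1131]
orientation: [0.683, 0.73, -0.003, 0.002]
contact_force: [-0.3, 0.5, 0.5]
finger_gap: 0.233
```

View pics/s3c.png

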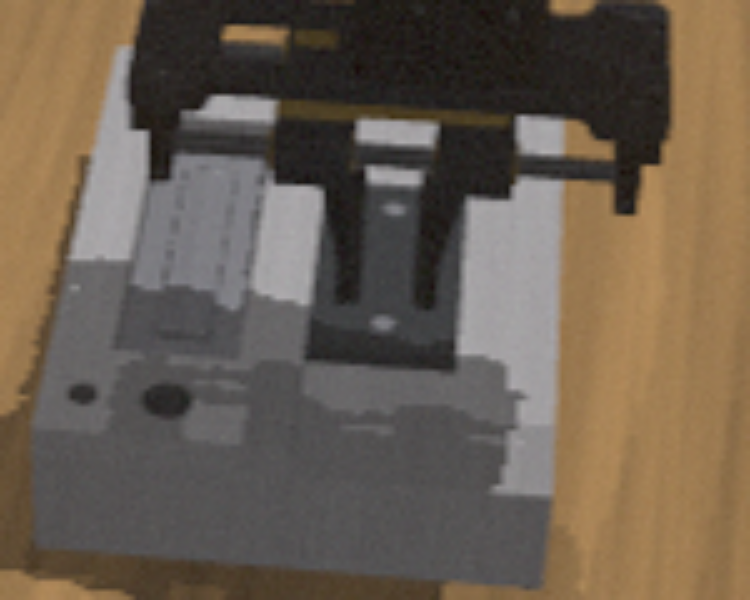

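The plate now lies against the step, with its edge on the step line at x≈306 in the crop. The fingers are above the +y end, so I'll descend behind it and push.

```bash
python3 -m creep '[[[0,0,0,0,0,-3,-0.54],[0,0,0,0,0,-5,-0.54],[0,0,0,0,0,-5.95,-0.54],[0,0,0,0,0,-5.95,-0.54],[0,0,0,0.06,-1,-5.95,-0.54],[0,0,0,0.1,-1.6,-5.95,-0.54],[0,0,0,0.13,-2,-5.95,-0.54],[0,0,0,0.16,-2.5,-5.95,-0.54],[0,0,0,0.19,-3,-5.95,-0.54],[0,0,0,0.22,-3.5,-5.95,-0.54],[0,0,0,0.26,-4,-5.95,-0.54],[0,0,0,0.26,-4,-5.95,-0.54]]]'
python3 - <<'E'
from h import *
p,d=snap('scene','a4'); print(env.get_obs()['contact_force'])
cv2.imwrite('pics/a4c.png',cv2.resize(p[185:285,215:375,::-1],(800,500),interpolation=cv2.INTER_CUBIC))
E
```

```text
time_s: 7.75
position: [0.5274, 0.0007, 0.0535]
orientation: [0.683, 0.73, -0.003, 0.002]
contact_force: [-0.4, 1.3, -0.6]
finger_gap: 0.231
[-0.81691326  0.59951088 -0.06681556]
```

View pics/a4c.png

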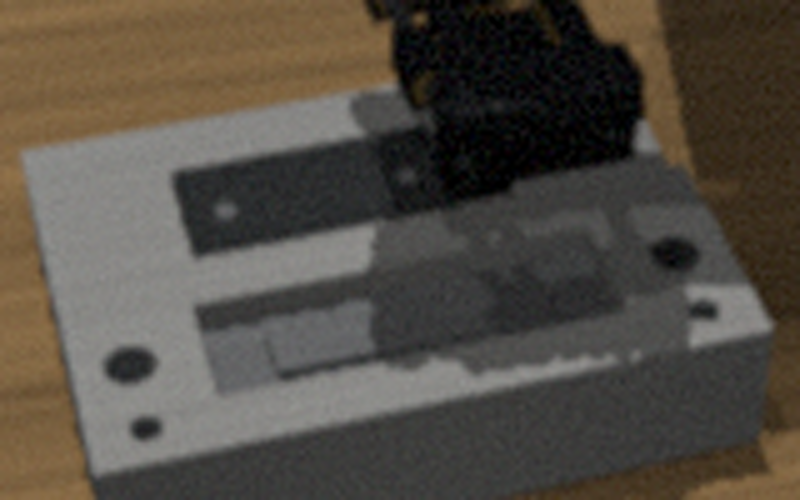

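The plate slides along the step without rotating; its -y end is at (175,172)-(197,255) in the crop. Continuing, stopping short.

```bash
python3 - <<'E'
from h import *
q=ray('scene',215+175/5,185+172/5,.058)-[562,-44]; t=np.radians(3.7)
print(q@[np.cos(t),np.sin(t)],q@[-np.sin(t),np.cos(t)])
E
python3 -m creep '[[[0,0,0,0.03,-0.5,0,-0.54],[0,0,0,0.06,-1,0,-0.54],[0,0,0,0.1,-1.5,0,-0.54],[0,0,0,0.13,-2,0,-0.54],[0,0,0,0.16,-2.5,0,-0.54],[0,0,0,0.19,-3,0,-0.54],[0,0,0,0.22,-3.5,0,-0.54],[0,0,0,0.26,-4,0,-0.54],[0,0,0,0.29,-4.5,0,-0.54],[0,0,0,0.32,-5,0,-0.54],[0,0,0,0.35,-5.5,0,-0.54],[0,0,0,0.38,-6,0,-0.54],[0,0,0,0.42,-6.5,0,-0.54],[0,0,0,0.45,-7,0,-0.54],[0,0,0,0.49,-7.5,0,-0.54],[0,0,0,0.51,-8,0,-0.54],[0,0,0,0.51,-8,0,-0.54]]]'
python3 - <<'E'
from h import *
p,d=snap('scene','a5'); print(env.get_obs()['contact_force'])
cv2.imwrite('pics/a5c.png',cv2.resize(p[185:285,205:365,::-1],(800,500),interpolation=cv2.INTER_CUBIC))
E
```

```text
-59.568017797752915 -70.42084526804308
time_s: 9.5
position: [0.5329, -0.0802, 0.0535]
orientation: [0.683, 0.73, -0.003, 0.003]
contact_force: [0.1, -0.5, 0.1]
finger_gap: 0.226
[-0.10358293  0.13072253  1.02294379]
```

View pics/a5c.png

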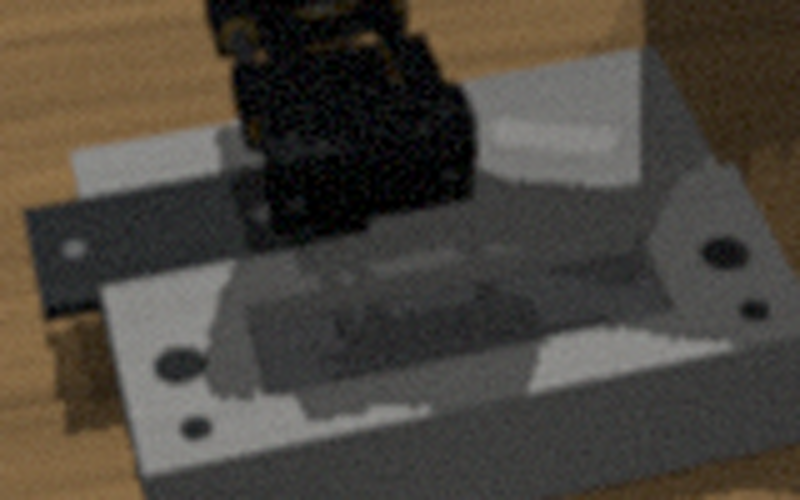

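The plate now overhangs the -y end, with its end at (25,212)-(45,310) and the block corner at (73,152)/(103,288).

```bash
python3 - <<'E'
from h import *
t=np.radians(3.7)
def o(u,v,z,n='scene',ox=205,oy=185):
    q=ray(n,ox+(u+.5)/5-.5,oy+(v+.5)/5-.5,z)-[562,-44]; return (q@[np.cos(t),np.sin(t)]).round(1),(q@[-np.sin(t),np.cos(t)]).round(1)
for a in((25,212,.058),(46,303,.058),(73,152,.05),(103,288,.064)): print(a,o(*a))
E
```

```text
(25, 212, 0.058) (np.float64(-59.3), np.float64(-153.0))
(46, 303, 0.058) (np.float64(-4.4), np.float64(-151.8))
(73, 152, 0.05) (np.float64(-100.7), np.float64(-129.0))
(103, 288, 0.064) (np.float64(-0.2), np.float64(-129.6))
```

```bash
python3 -m creep '[[[0,0,0,0.03,-0.5,0,-0.54],[0,0,0,0.06,-0.9,0,-0.54],[0,0,0,0.08,-1.15,0,-0.54],[0,0,0,0.08,-1.25,0,-0.54],[0,0,0,0.08,-1.25,0,-0.54]]]'
python3 -m creep '[[[0,0,0,-0.06,1,0,-0.54],[0,0,0,-0.13,2,0,-0.54],[0,0,0,-0.13,2,3,-0.54],[0,0,0,-0.13,2,6,-0.54],[0,0,-0.15,-6.6,-5.2,6,-0.54],[0,0,-1.571,-6.6,-5.2,6,-0.2],[0,0,-1.571,-6.6,-5.2,6,-0.2],[0,0,-1.571,-6.6,-5.2,6,-0.2],[0,0,-1.571,-6.6,-5.2,6,-0.2],[0,0,-1.571,-6.6,-5.2,6,-0.2],[0,0,-1.571,-6.6,-5.2,6,-0.2],[0,0,-1.571,-6.6,-5.2,6,-0.2],[0,0,-1.571,-6.6,-5.2,6,-0.2],[0,0,-1.571,-6.6,-5.2,6,-0.2],[0,0,-1.571,-6.6,-5.2,6,-0.2],[0,0,-1.571,-6.6,-5.2,6,-0.2],[0,0,-1.571,-6.6,-5.2,6,-0.2],[0,0,-1.571,-6.6,-5.2,6,-0.2]]]'
python3 - <<'E'
from h import *
p,d=snap('scene','a6'); p2,_=snap('side','s6')
a=cv2.resize(p[185:285,205:305,::-1],(500,500),interpolation=cv2.INTER_CUBIC);b=cv2.resize(p2[150:270,340:400,::-1],(300,600),interpolation=cv2.INTER_CUBIC)
o=np.zeros((600,800,3),np.uint8);o[:500,:500]=a;o[:,500:]=b;cv2.imwrite('pics/c6.png',o)
E
```

```text
time_s: 10.05
position: [0.5338, -0.0927, 0.0535]
orientation: [0.683, 0.73, -0.003, 0.003]
contact_force: [0.3, -0.4, 0.3]
finger_gap: 0.232
time_s: 11.85
position: [0.4678, -0.1444, 0.1135]
orientation: [0.999, 0.034, -0.004, 0.0]
contact_force: [0.5, -0.1, 0.3]
finger_gap: 0.401
```

View pics/c6.png

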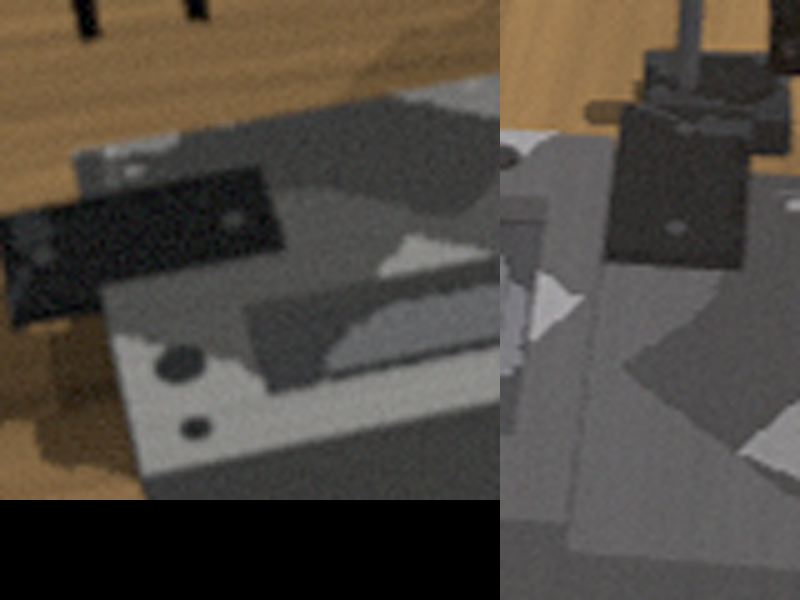

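The plate looks flush: its back edge runs along the deck edge at (103,288)-(285,248), and in the side view its bottom-left corner (606,262) meets the step line. I'll seat it gently.

```bash
python3 -m creep '[[[0,0,0,0,0,-3,-0.2],[0,0,0,0,0,-5,-0.2],[0,0,0,0,0,-6,-0.2],[0,0,0,0,0,-6,-0.2],[0,0,0,1,0.06,-6,-0.2],[0,0,0,1.8,0.12,-6,-0.2],[0,0,0,2.2,0.14,-6,-0.2],[0,0,0,2.4,0.15,-6,-0.2],[0,0,0,2.6,0.17,-6,-0.2],[0,0,0,2.7,0.17,-6,-0.2],[0,0,0,2.8,0.18,-6,-0.2],[0,0,0,2.8,0.18,-6,-0.2]]]';python3 -m creep '[[[0,0,0,0.1,0,0,-0.2],[0,0,0,0.2,0.01,0,-0.2],[0,0,0,0.2,0.01,0,-0.2]]]'
```

```text
time_s: 13.15
position: [0.4958, -0.1428, 0.0536]
orientation: [0.999, 0.033, -0.004, 0.0]
contact_force: [0.4, -0.4, 0.3]
finger_gap: 0.398
time_s: 13.45
position: [0.4968, -0.1424, 0.0534]
orientation: [0.999, 0.033, -0.006, -0.0]
contact_force: [-3.4, -0.4, 1.1]
finger_gap: 0.402
```

```bash
python3 -m creep '[[[0,0,0,0.2,0.01,0,-0.2],[0,0,0,0.4,0.02,0,-0.2],[0,0,0,0.4,0.02,0,-0.2]]]'; python3 -m creep '[[[0,0,0,-1,-0.06,0,-0.2],[0,0,0,-3,-0.2,0,-0.2],[0,0,0,-3,-0.2,4,-0.2],[0,0,0,-4,2,8,-0.2],[0,0,0,-7,6,12,-0.2],[0,0,0,-7,10,12,-0.2],[0,0,0,-7,14,12,-0.2],[0,0,0,-7,18,12,-0.2],[0,0,0,-7,20,12,-0.2],[0,0,0,-7,20,12,-0.2],[0,0,0,-7,20,12,-0.2],[0,0,0,-7,20,12,-0.2]]]'
python3 - <<'E'
from h import *
p,d=snap('scene','a7'); p2,_=snap('side','s7')
a=cv2.resize(p[180:280,205:285,::-1],(480,600),interpolation=cv2.INTER_CUBIC);b=cv2.resize(p2[165:265,350:403,::-1],(318,600),interpolation=cv2.INTER_CUBIC)
cv2.imwrite('pics/c7.png',np.hstack([a,b]))
for n in('scene','side'):
    W=cloud(n,np.load(f'pics/{"a7" if n=="scene" else "s7"}.npy')).reshape(-1,3)
    q=W[(W[:,2]>.01)&(W[:,2]<.17)&(W[:,1]<-.24)&(W[:,1]>-.4)&(W[:,0]>.4)&(W[:,0]<.65)]
    print(n,(np.percentile(q,[2,50,98],axis=0)*1000).round().tolist())
E
```

```text
time_s: 13.75
position: [0.497, -0.1422, 0.0534]
orientation: [0.999, 0.034, -0.01, -0.001]
contact_force: [-9.7, -4.7, 6.7]
finger_gap: 0.398
time_s: 14.95
position: [0.4274, 0.057, 0.1733]
orientation: [0.999, 0.034, -0.009, -0.001]
contact_force: [0.9, -0.1, -0.1]
finger_gap: 0.399
scene [[489.0, -315.0, 13.0], [551.0, -285.0, 26.0], [572.0, -258.0, 155.0]]
side [[484.0, -315.0, 16.0], [536.0, -283.0, 80.0], [567.0, -263.0, 152.0]]
```

View pics/c7.png

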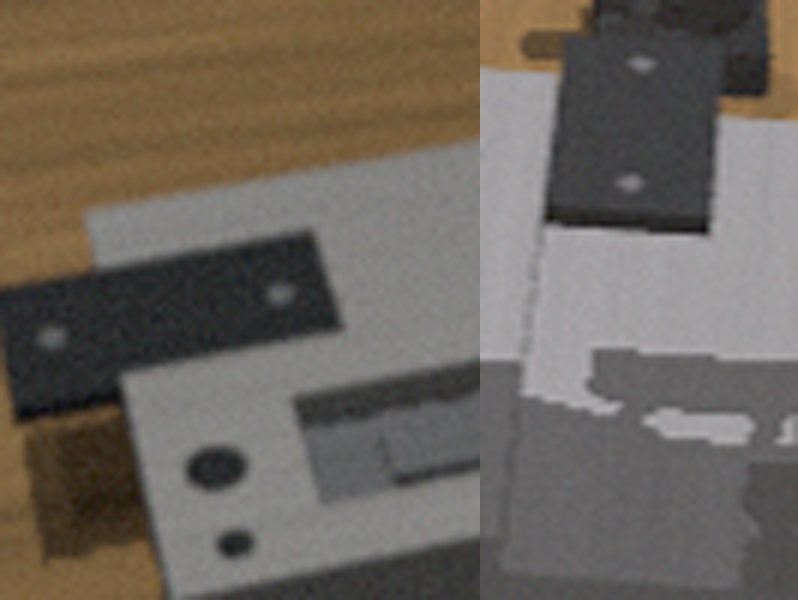

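Final view: the plate overhangs to (0,290)-(17,415) and lies flush on the step line in both views. One last check of the overhang figure.

```bash
python3 - <<'E'
from h import *
t=np.radians(3.7)
def o(n,u,v,z,ox,oy):
    q=ray(n,ox+(u+.5)/6-.5,oy+(v+.5)/6-.5,z)-[562,-44]; return (q@[np.cos(t),np.sin(t)]).round(1),(q@[-np.sin(t),np.cos(t)]).round(1)
for u,v,z in((0,290,.058),(16,408,.058),(313,232,.058),(88,212,.05),(122,375,.064)): print('scene',o('scene',u,v,z,205,180))
for u,v,z in((229,218,.058),(68,208,.058),(240,42,.058),(87,35,.058)): print('side',o('side',u,v,z,350,165))
E
```

```text
scene (np.float64(-59.4), np.float64(-163.0))
scene (np.float64(-1.4), np.float64(-164.7))
scene (np.float64(-59.2), np.float64(-56.4))
scene (np.float64(-100.9), np.float64(-128.9))
scene (np.float64(-0.7), np.float64(-130.1))
side (np.float64(-58.7), np.float64(-55.4))
side (np.float64(-1.7), np.float64(-54.4))
side (np.float64(-58.3), np.float64(-166.5))
side (np.float64(-0.8), np.float64(-164.2))
```

```bash
python3 -c "
from workcell import env; print(env.close_job())"
```

```text
the job is handed in; nothing more can be done
None
```

The plate now sticks out about 35–36 mm of its 110 mm length (roughly a third, or 32–33%) past the block end nearer the gauge stand. It is flat on the ledge and flush with the step. I handed the job in at about 15 s of the 48 s allowed.

- **How it was moved:** I pushed the plate square against the step with two finger contacts. I then slid it along the step from its far end and pressed it once more gently against the step. It was never gripped or lifted.
- **Forces:** the highest force in the readings, taken at the end of each move, was about 13 N.
- **Overhang check:** both cameras agree to about 2–3 mm on where the plate's ends lie. That is about their calibration limit.
- **Flush check:** the final seating push stopped at the same distance from the step as the first one, within 0.1 mm. Camera readings of the long edge were 1–2 mm short of the step, within measuring error.
- **Other objects:** the gauge stand's measured position is unchanged to within a few mm. I did not re-measure the jar and brush at the end, but every move stayed well clear of them. The robot is clear of everything.

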